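# Stow the wide scraper in the carrying caddy and lift the caddy

## Robot

A 7-joint arm with a two-finger parallel gripper is mounted at the origin on a cart in front of the work surface, level with it; the furniture and walls round the work are solid. World frame = base frame: x ahead of the robot, y to its left, z up, the work surface at z = 0. Lengths are in m, angles in rad, forces in N, time in s.
With the tool pointing down it reaches from about 0.35 to 0.9 m from the base axis. Payload 19.9 kg.
Tool frame: the origin (TCP) lies midway between the tips of the shut fingers; the grasp point (between the pads) lies grasp_offset behind it (grasp_offset is the distance from the TCP to the grasp point, in m); z points along the fingers, y is the line along which they close (so a half turn about z gives the same grasp; the last joint's range is limited). The gripper opens to 94 mm and grips with 3 to 60 N. Pads are 16 mm wide; open, the fingers measure 119 mm over their backs; the gripper's body (75 mm by 177 mm) begins 78 mm behind the grasp point.
Start: joints at [1.177, 0.417, -0.01, 1.614, 0.005, 1.111, -0.053], TCP at [0.216, -0.586, 0.205] pointing down, gripper open.
Joint ranges: [-2.81, 2.81], [-0.39, 2.02], [-1.27, 1.25], [0.06, 2.57], [-1.19, 4.33], [0.19, 2], [-2.82, 2.82]. Speed limits (rad/s): [1.89, 1.89, 2.39, 2.39, 3.01, 3.01, 3.01].

## Interface

Orientations are given as a rotation vector (axis times angle).
In Python, from rig import * gives the robot as it stands.
- The arm moves only by the tool arm_command, never from a script. Its arguments are lists of equal length, an entry for each row: "hand": the opening, from 0 (shut) to 1 (fully open); "xyz": the shift along the world's x, y, z in cm, a list of three; "roll": the turn about the world's z in degrees. In form: {"hand": [hand, ...], "xyz": [[tx, ty, tz], ...], "roll": [roll, ...]}. A call has 1 to 12 rows; each row is the pose to reach, as a shift and turn from the pose commanded when the call began; what a row does not reach only later rows make up. A row lasts 1/10 s, in which the tool goes at most 50 mm and 8.59 degrees, less where a joint would pass 70% of its speed; a pose out of reach is approached as far as the arm can. A call with a gripper value outside its range is refused whole. The fingers move at their own pace and stop on an object; the grip force is fixed at half the most. Time passes only in rows, so rows that repeat a pose let the fingers close. It gives the time, the measured TCP pose, the force, the opening and the grip force at its end, in the units of the state.
- get_obs(): the state, without advancing time (a new reading comes with each control period).
- capture(name): name is "scene" or "top" or "wrist"; returns (picture, depth): 420x560x3 uint8, red, green, blue; 420x560 float32, m along the optical axis (not along the pixel's ray), 0 where there is no reading.
- camera_info(name): a dict with "fx", "fy", "cx", "cy" (pixels), "eye" and "rotation" of the camera in the world; the wrist camera has in their place "tool_from_camera" (4x4, takes a point from camera to tool coordinates, whose origin is the TCP and whose axes are the flange's). Camera axes: x right, y down, z forward; pixel columns grow to the right and rows downward; lengths in m; the calibration is good to about 2 mm. A picture is of the moment at which its call begins: read the wrist's pose just before it. camera_info takes no time and is no camera call.
- hand_in(): hands the job in; it is judged then, once.
The state is a dict: "time": time; "joint_positions": joint angles; "qvel": joint speeds; "joint_torque": joint torques, N m; "tool_pos": TCP position; "eef_rot": TCP orientation; "force": force on the tool from outside, world axes, zero at the start; "torque": the same for the moment, N m; "width": opening from 0.0 (shut) to 1.0 (fully open); "gripper_force": force on a finger pad.
Only numpy, scipy, OpenCV 4.12 (cv2) and the standard library are available. Lean on these libraries where they do the work, as an engineer would, in place of code of your own. Each camera call takes 0.05 s, during which the arm holds its last target. There are 200 camera calls.

## Task

While the plywood caddy stands on the bench, slide the wide-bladed scraper blade first and flat into the caddy's wide upper slot until its handle is up against the caddy, and let go of it. Then take the caddy by its bar handle, lift it so that its feet are at least 10 cm above the bench, and finish holding it there, still and level, with the scraper still fully in the slot; do not set it down or let go. Leave the narrow scraper and the other things on the bench where they are.

Things in the scene. Friction and masses are not known exactly. Their poses are not given: they have to be found in the camera images.
- caddy: Loose plywood caddy, 0.55 kg, 130 (x) x 100 (y) mm, block top 84 mm up, overall 180 mm, on 4 mm feet. Origin: centre of its underside. Own axes: z up, y from the slotted front face (y = -50 mm) to the back, x along the bar handle, carried by 50 mm wide cheeks at x = -60 and +60 mm. Front face looks to the robot's right (world -y) within 0.35 rad. The lower slot, 40 mm wide, stays empty.
- caddy_slot (a point): Centre of the mouth of the wide slot on the caddy's front face, 59 mm above its underside; axes as the caddy's, so the blade goes in along +y. Slot 66 mm wide (x), 10 mm high (z), 90 mm deep, closed at the back.
- caddy_handle (a point): Centre of the caddy's bar handle, 164 mm above its underside and 80 mm above the block's top; axes as the caddy's. Flat-sided wooden bar along x, 110 mm clear between the cheeks, 22 mm thick (y), 28 mm high (z). Take it from above with the fingers on its two y faces.
- wide_grip (a point): Centre of the handle of the wide scraper, 0.1 kg, lying flat (centre 13 mm up). Axes: x towards the blade, z up. Dark wood handle with ferrule, 114 long (x -57 to +57 mm) x 26 x 26; blade stands out 82 mm, 54 wide (y), 3 thick (z), in the handle's mid-plane. Blade starts towards world +y within 0.3 rad. It lies nearer or farther than the narrow scraper, by chance.
- wide_tip (a point): Middle of the front edge of the wide scraper's blade, 139 mm ahead of the handle's centre; axes as wide_grip. When fully home it lies 82 mm inside the slot.
- narrow_grip (a point): Centre of the handle of the other scraper: same handle, but the blade is only 30 mm wide. Leave it where it is.
- tape_blue: Roll of masking tape lying flat, 111 mm across, 48 high; origin under its centre. Leave it where it is.
- battery_spare: Black tool battery, 73 x 114 x 42 mm; origin under its centre. Leave it where it is.
- wrench_2: Small dark combination spanner lying flat, 169 x 30 x 7 mm; origin under its centre. Leave it where it is.
There are look-alikes about, which are no part of the job. Several things have the shape of the caddy; the one meant has the colours described above.

How it is judged:
By the outcome, as a careful person would: the job done as asked, in the order asked, and still so for the second after the job is handed in, while the arm keeps its last pose, push and grip.
It also fails if it takes over 48 s, if anything falls off the work surface, if the arm or the gripper's body presses on something with over 40 N, if the wrist force passes 120 N, or if a joint passes its speed limit or range.

## Working session

There is one attempt and no reset: what is moved stays moved. The work goes in short steps, Python scripts to look and compute and a tool call to move; the robot and the scene stay as the last step left them, time stands still between calls to the robot, and variables do not carry over. Pictures are saved under pics/ and viewed, at most 10 in all, crops included, and the job is handed in when it is done.

Besides the shell and the picture viewer there is one more tool, called after ">>>" as name([rows], argument=value, ...), one row to a line, values as JSON. arm_command: Moves the arm, as the interface text tells. Its arguments: {"type":"object","properties":{"hand":{"type":"array","items":{"type":"number"}},"xyz":{"type":"array","items":{"type":"array","items":{"type":"number"}}},"roll":{"type":"array","items":{"type":"number"}}},"required":["hand","xyz","roll"]}

```bash
mkdir -p pics
cat > h.py <<'E'
from rig import *
import numpy as np, cv2
from scipy.spatial.transform import Rotation as R
def cloud(name):
    o=get_obs(); im,d=capture(name); c=camera_info(name)
    v,u=np.mgrid[:420,:560]
    P=np.stack([(u-c['cx'])/c['fx']*d,(v-c['cy'])/c['fy']*d,d],-1)
    if name=='wrist':
        T=np.array(c['tool_from_camera']); P=P@T[:3,:3].T+T[:3,3]
        P=P@R.from_rotvec(o['eef_rot']).as_matrix().T+o['tool_pos']
    else: P=P@np.array(c['rotation']).T+c['eye']
    P[d==0]=np.nan
    return im,P
E
python3 - <<'E'
from h import *
o=get_obs(); print({k:np.round(v,3) for k,v in o.items()})
ims=[]
for n in('top','scene'):
    im,P=cloud(n); np.save(n+'.npy',P); cv2.imwrite('pics/%s.png'%n,im[:,:,::-1])
    print(camera_info(n))
E
```

```text
{'time': np.float64(0.0), 'joint_positions': array([ 1.176,  0.418, -0.01 ,  1.614,  0.005,  1.111, -0.053]), 'qvel': array([ 0.001,  0.001,  0.   ,  0.   , -0.   ,  0.001,  0.002]), 'joint_torque': array([-1.0000e-03, -8.5124e+01,  6.3800e-01, -4.2598e+01, -4.9000e-02,
        1.9000e-02,  0.0000e+00]), 'tool_pos': array([ 0.216, -0.586,  0.205]), 'eef_rot': array([-3.092e+00, -5.510e-01,  1.000e-03]), 'force': array([-0.72 ,  0.311,  0.517]), 'torque': array([-0.001, -0.081,  0.027]), 'gripper_force': np.float64(0.0), 'width': np.float64(0.997)}Traceback (most recent call last):
  File "<stdin>", line 5, in <module>
  File "h.py", line 11, in cloud
    else: P=P@np.array(c['rotation']).T+c['eye']
            ~~~~~~~~~~~~~~~~~~~~~~~~~~~^~~~~~~~~
ValueError: operands could not be broadcast together with shapes (420,560) (3,)
```

```bash
sed -i "s/np.array(c\['rotation'\]).T/R.from_rotvec(c['rotation']).as_matrix().T/" h.py
python3 - <<'E'
from h import *
for n in('top','scene'):
    print(camera_info(n))
    im,P=cloud(n); np.save(n+'.npy',P); cv2.imwrite('pics/%s.png'%n,im[:,:,::-1])
    for p in P[60:420:120,80:560:130].reshape(-1,3): print(p.round(3),end=' ')
E
```

```text
{'fx': 393.78375929940313, 'fy': 393.78375929940313, 'cx': 276.8464482201816, 'cy': 211.7049447991106, 'eye': array([ 0.4425798 , -0.24795957,  0.9515252 ]), 'rotation': array([-2.18093486,  2.14505605, -0.12257462])}
[0.91  0.238 0.041] [ 0.89  -0.087  0.088] [ 0.856 -0.375  0.164] [ 0.755 -0.547  0.363] [ 0.622  0.238 -0.003] [ 0.626 -0.082 -0.   ] [ 0.631 -0.401  0.001] [ 0.637 -0.72  -0.   ] [ 0.236  0.624 -0.837] [ 0.279 -0.005 -0.53 ] [ 0.342 -0.401 -0.004] [ 0.348 -0.709 -0.001] {'fx': 410.6717369373774, 'fy': 410.6717369373774, 'cx': 276.99282193733757, 'cy': 210.01475228933253, 'eye': array([0.07310435, 0.23971838, 0.59813976]), 'rotation': array([-0.91984669,  2.30901918, -1.21510279])}
[ 1.005 -0.112  0.386] [ 0.834 -0.324  0.371] [ 0.706 -0.63   0.332] [ 0.513 -0.967  0.296] [0.884 0.001 0.187] [ 0.888 -0.32   0.049] [ 0.677 -0.625 -0.001] [ 0.401 -0.873 -0.002] [0.768 0.108 0.003] [ 0.581 -0.072 -0.002] [ 0.391 -0.244  0.001] [ 0.207 -0.415  0.   ]
```

View pics/top.png

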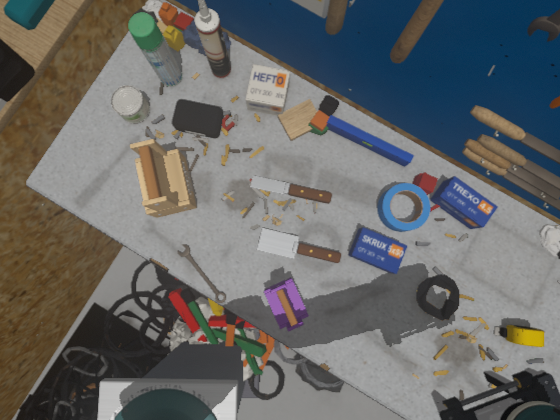

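View pics/scene.png

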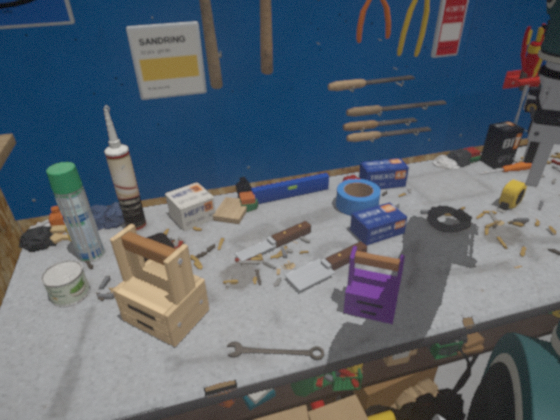

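```bash
python3 - <<'E'
from h import *
P=np.load('top.npy'); im=cv2.imread('pics/top.png')
def rect(m,name):
    q=P[m][:,:2].astype(np.float32); r=cv2.minAreaRect(q*1000)
    print(name,len(q),np.round(q.mean(0),4),'z',np.nanpercentile(P[m][:,2],[5,50,95]).round(3),[np.round(x,1) for x in r])
z=P[:,:,2]
def box(u0,u1,v0,v1):
    m=np.zeros(z.shape,bool); m[v0:v1,u0:u1]=1; return m
hsv=cv2.cvtColor(im,cv2.COLOR_BGR2HSV)
for n,b in (('wideH',box(292,346,238,266)),('narH',box(286,336,180,206))):
    rect(b&(z>.012)&(z<.04),n)
b=box(255,303,225,262)&(hsv[...,2]>150)&(hsv[...,1]<60)&(z>.007)&(z<.02); rect(b,'blade')
c=box(125,200,130,225)
rect(c&(z>.165)&(z<.2),'bar'); rect(c&(z>.07)&(z<.095),'block'); 
t=c&(z>.165)&(z<.2); print(P[t][::60].round(3))
S=np.load('scene.npy')
for uv in ((140,300),(143,322),(150,305),(185,320),(136,240),(180,252)): print(uv,S[uv[1],uv[0]].round(3))
E
cat > /dev/null
python3 - <<'E'
import cv2
a=cv2.imread('pics/top.png')[130:270,120:350]; b=cv2.imread('pics/scene.png')[215:345,95:325]
cv2.imwrite('pics/crop.png',cv2.vconcat([cv2.resize(a,None,fx=2.2,fy=2.2,interpolation=2),cv2.resize(b,None,fx=2.2,fy=2.2,interpolation=2)]))
E
```

```text
wideH 580 [ 0.4557 -0.3369] z [0.015 0.025 0.028] [array([ 459.5, -340.1]), array([116.1,  47.9]), np.float64(85.4)]
narH 522 [ 0.5945 -0.3201] z [0.019 0.025 0.028] [array([ 596.4, -321.8]), array([ 53.1, 107.4]), np.float64(1.8)]
blade 821 [ 0.4753 -0.2479] z [0.012 0.015 0.017] [array([ 474.8, -251.2]), array([92.9, 53.9]), np.float64(77.5)]
bar 959 [0.6064 0.0108] z [0.169 0.178 0.181] [array([606.6,  12.3]), array([131.2,  50.9]), np.float64(15.4)]
block 1685 [0.6105 0.0012] z [0.08  0.084 0.087] [array([606.8,  13.3]), array([130.5, 101.9]), np.float64(14.7)]
[[ 0.673  0.013  0.18 ]
 [ 0.664  0.027  0.184]
 [ 0.662  0.018  0.175]
 [ 0.655  0.023  0.178]
 [ 0.645  0.032  0.177]
 [ 0.637  0.01   0.176]
 [ 0.627  0.009  0.177]
 [ 0.617  0.013  0.177]
 [ 0.606  0.009  0.179]
 [ 0.596  0.009  0.178]
 [ 0.586  0.009  0.177]
 [ 0.576  0.008  0.18 ]
 [ 0.566  0.009  0.179]
 [ 0.558 -0.012  0.176]
 [ 0.552 -0.022  0.181]
 [ 0.545  0.009  0.181]]
(140, 300) [0.597 0.055 0.083]
(143, 322) [0.596 0.061 0.034]
(150, 305) [0.575 0.049 0.083]
(185, 320) [0.541 0.009 0.038]
(136, 240) [0.628 0.022 0.178]
(180, 252) [ 0.546 -0.01   0.179]
```

View pics/crop.png

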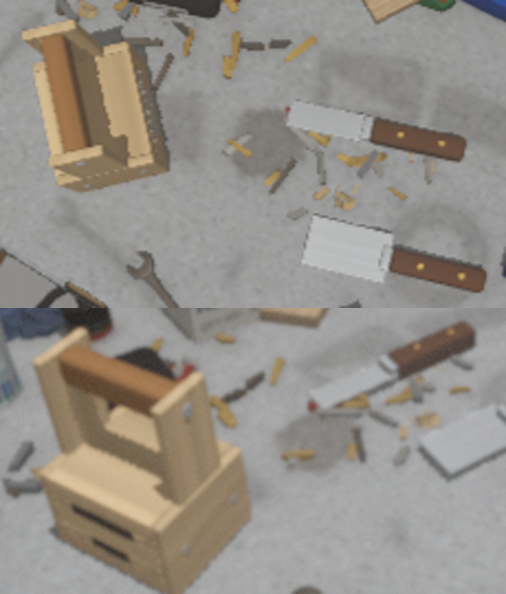

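Run:
```python
from h import *
import rig
print([ (k,getattr(rig,k)) for k in dir(rig) if 'off' in k.lower() or 'grasp' in k.lower()])
P=np.load('top.npy')
def reg(n,u0,u1,v0,v1,zm=.012):
    q=P[v0:v1,u0:u1].reshape(-1,3); q=q[q[:,2]>zm]; print(n,np.nanpercentile(q,[2,98],axis=0).round(3))
reg('purple',262,312,272,335,.03); reg('hefto',245,292,62,115,.03); reg('tape',375,435,180,232,.03); reg('sandblock',280,340,95,140); reg('skrux',350,410,228,275); reg('battery',170,225,95,140,.02); reg('level',325,415,115,165)
print(camera_info('wrist'))
```

```text
[('grasp_offset', 0.0188)]
purple [[ 0.295 -0.31   0.054]
 [ 0.388 -0.228  0.127]]
hefto [[ 0.793 -0.266  0.035]
 [ 0.888 -0.174  0.07 ]]
tape [[ 0.512 -0.612  0.032]
 [ 0.625 -0.491  0.052]]
sandblock [[ 0.74  -0.389  0.015]
 [ 0.823 -0.253  0.067]]
skrux [[ 0.417 -0.538  0.021]
 [ 0.51  -0.424  0.054]]
battery [[ 0.735 -0.106  0.024]
 [ 0.81   0.005  0.045]]
level [[ 0.674 -0.563  0.015]
 [ 0.781 -0.364  0.092]]
{'fx': 322.0023681675028, 'fy': 322.0023681675028, 'cx': 271.11925590308647, 'cy': 205.86226824452885, 'tool_from_camera': array([[ 3.07378851e-04, -9.62405793e-01, -2.71615529e-01,
         7.83701929e-02],
       [ 9.99999633e-01,  5.13014803e-04, -6.86078888e-04,
        -7.53749889e-04],
       [ 7.99629083e-04, -2.71615219e-01,  9.62405597e-01,
        -1.79055120e-01],
       [ 0.00000000e+00,  0.00000000e+00,  0.00000000e+00,
         1.00000000e+00]])}
```

>>> arm_command([
  [3,3,0],
  [6,6,0],
  [10,10,0],
  [14,14,0],
  [18,18,0],
  [21,21,0],
  [23.9,24.6,0],
  [23.9,24.6,0],
  [23.9,24.6,0],
  [23.9,24.6,0],
], hand=[1,1,1,1,1,1,1,1,1,1], roll=[7,14,22,30,38,46,52,57,57,57])

```text
time: 1.15
tool_pos: [0.4542, -0.3414, 0.2052]
eef_rot: [-2.458, -1.955, 0.001]
force: [-0.0, -1.0, -0.4]
width: 0.999
gripper_force: 0.0
```

Run:
```python
from h import *
im,P=cloud('wrist'); cv2.imwrite('pics/w1.png',im[:,:,::-1]); np.save('w1.npy',P)
z=P[...,2]; hsv=cv2.cvtColor(im,cv2.COLOR_RGB2HSV)
near=(np.hypot(P[...,0]-.465,P[...,1]+.30)<.16)&(P[...,0]>.40)
for n,m in (('handle',near&(z>.021)&(z<.034)),('blade',near&(z>.009)&(z<.019)&(hsv[...,2]>130)&(hsv[...,1]<70))):
    m=cv2.morphologyEx(m.astype(np.uint8),cv2.MORPH_OPEN,np.ones((5,5)))
    k,l,s,c=cv2.connectedComponentsWithStats(m)
    for i in range(1,k):
        if s[i,4]>800:
            q=P[l==i]; print(n,s[i],np.median(q[:,2]).round(4),[np.round(x,1) for x in cv2.minAreaRect((q[:,:2]*1000).astype(np.float32))], q.mean(0).round(4))
```

```text
handle [ 378   85   30  105 2341] 0.0252 [array([ 594.9, -318.7]), array([113.3,  25.7]), np.float64(78.7)] [ 0.5944 -0.3158  0.025 ]
handle [ 260  146   24   87 1854] 0.0253 [array([ 453. , -345.6]), array([102.1,  25.7]), np.float64(78.0)] [ 0.4533 -0.3428  0.0252]
```

View pics/w1.png

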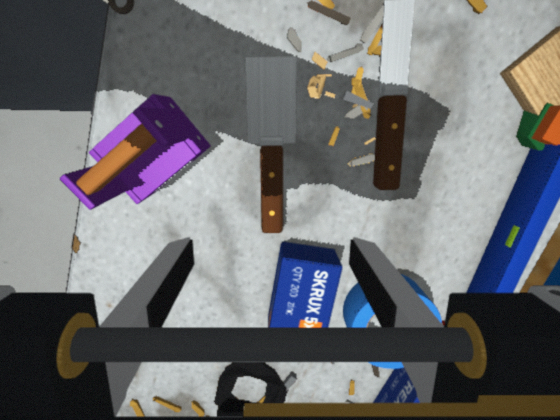

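Run:
```python
from h import *
P=np.load('w1.npy'); q=P[80:220,50:220].reshape(-1,3); q=q[q[:,2]>.085]
h=cv2.convexHull((q[:,:2]*1000).astype(np.float32))[:,0]; print(h[::max(1,len(h)//12)].round(0).tolist())
c=np.array([.4501,-.3594]); a=np.radians(-12.); u=np.array([np.cos(a),np.sin(a)]); v=np.array([-u[1],u[0]])
d=q[:,:2]-c; print('along closing max',(d@u).max(),'v min',(d@v).min(), 'in box',((abs(d@u)<.1)&(abs(d@v)<.05)).sum())
```

```text
[[387.0, -265.0], [387.0, -263.0], [382.0, -250.0], [380.0, -247.0], [374.0, -235.0], [373.0, -235.0], [372.0, -234.0], [371.0, -235.0], [296.0, -270.0], [293.0, -272.0], [292.0, -274.0], [294.0, -281.0], [298.0, -288.0], [305.0, -304.0], [306.0, -304.0], [307.0, -303.0], [308.0, -303.0], [310.0, -302.0], [387.0, -266.0], [387.0, -265.0]]
along closing max -0.08113279695263044 v min 0.024573371050174393 in box 0
```

>>> arm_command([
  [-0.4,-1.8,-3],
  [-0.4,-1.8,-6],
  [-0.4,-1.8,-8],
  [-0.4,-1.8,-8],
], hand=[1,1,1,1], roll=[1,1,1,1])

```text
time: 1.6
tool_pos: [0.4487, -0.3589, 0.123]
eef_rot: [-2.438, -1.974, 0.002]
force: [-0.8, -1.1, 0.4]
width: 1.004
gripper_force: 0.0
```

>>> arm_command([
  [0.1,0,-4],
  [0.1,0,-8],
  [0.1,0,-10.5],
  [0.1,0,-11.8],
  [0.1,0,-11.8],
  [0.1,0,-11.8],
  [0.1,0,-11.8],
  [0.1,0,-11.8],
  [0.1,0,-11.8],
  [0.1,0,-11.8],
  [0.1,0,-11.8],
  [0.1,0,-11.8],
], hand=[1,1,1,1,1,0,0,0,0,0,0,0], roll=[0,0,0,0,0,0,0,0,0,0,0,0])

```text
time: 2.8
tool_pos: [0.452, -0.3585, 0.0075]
eef_rot: [-2.438, -1.982, 0.0]
force: [0.5, 0.0, -0.1]
width: 0.443
gripper_force: 0.0
```

>>> arm_command([
  [0,0,0],
  [0,0,0],
  [0,0,0],
  [0,0,0],
], hand=[0,0,0,0], roll=[0,0,0,0])

```text
time: 3.2
tool_pos: [0.4519, -0.3584, 0.0074]
eef_rot: [-2.438, -1.982, 0.0]
force: [-0.6, 0.4, -0.7]
width: 0.276
gripper_force: 30.0
```

>>> arm_command([
  [0,0,2],
  [0,0,5],
  [0,0,9],
  [2,1,12],
  [5,2.5,12],
  [9,4.5,12],
  [13,6.5,12],
  [17,8.5,12],
  [20,10,12],
  [22.3,11.3,12],
  [22.3,11.3,12],
  [22.3,11.3,12],
], hand=[0,0,0,0,0,0,0,0,0,0,0,0], roll=[0,0,0,3,8,14,20,26.5,26.5,26.5,26.5,26.5])

```text
time: 4.4
tool_pos: [0.6748, -0.2451, 0.1268]
eef_rot: [-1.917, -2.488, 0.001]
force: [-0.7, -0.8, -1.1]
width: 0.272
gripper_force: 30.0
```

Run:
```python
from h import *
print(get_obs()['tool_pos'],get_obs()['eef_rot'],get_obs()['qvel'].round(3))
im,P=cloud('wrist'); cv2.imwrite('pics/w2.png',im[:,:,::-1]); np.save('w2.npy',P)
```

```text
[ 0.67481131 -0.24514597  0.12684739] [-1.91729893e+00 -2.48770550e+00  6.67952239e-04] [ 0.028 -0.016  0.012  0.015  0.001 -0.001  0.003]
```

View pics/w2.png

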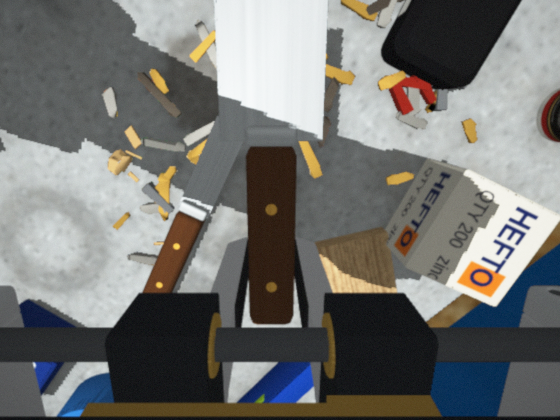

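>>> arm_command([
  [-3,0.9,0],
  [-6,1.8,0],
  [-9,2.7,0],
  [-11,3.3,0],
  [-12.4,3.7,0],
  [-12.4,3.7,0],
  [-12.4,3.7,0],
], hand=[0,0,0,0,0,0,0], roll=[0,0,0,0,0,0,0])

```text
time: 5.15
tool_pos: [0.5509, -0.2095, 0.1279]
eef_rot: [1.92, 2.486, -0.001]
force: [-0.1, -0.4, -0.5]
width: 0.277
gripper_force: 30.0
```

Run:
```python
from h import *
P=np.load('w2.npy')
# held scraper in w2 (tool .6748,-.2451,.1268)
t=np.array([.6748,-.2451,.1268]); z=P[...,2]
o=get_obs(); 
a=np.radians(104.6-90+0); 
def rep(n,m):
    q=P[m]; print(n,len(q),'z',np.percentile(q[:,2],[5,50,95]).round(4),[np.round(x,1) for x in cv2.minAreaRect((q[:,:2]*1000).astype(np.float32))])
B=np.zeros(z.shape,bool); B[148:290,240:300]=1; rep('handle',B&(z>.138)&(z<.155))
B[:]=0; B[0:120,210:335]=1; m=B&(z>.12)&(z<.145); rep('blade',m)
q=P[m]; A=np.c_[q[:,:2]-q[:,:2].mean(0),np.ones(len(q))]; print('blade plane slope,z',np.linalg.lstsq(A,q[:,2],rcond=None)[0].round(4))
print(o['tool_pos'],o['eef_rot'])
im,P=cloud('wrist'); cv2.imwrite('pics/w3.png',im[:,:,::-1]); np.save('w3.npy',P)
```

```text
handle 7064 z [0.1417 0.1448 0.1462] [array([ 666.2, -222.5]), array([33. , 80.8]), np.float64(18.0)]
blade 13066 z [0.1325 0.1337 0.1348] [array([ 647.1, -143.6]), array([54.2, 54.6]), np.float64(14.9)]
blade plane slope,z [-0.0002  0.0002  0.1337]
[ 0.55086411 -0.20951434  0.12787157] [ 1.91981092e+00  2.48562530e+00 -6.39331942e-04]
```

View pics/w3.png

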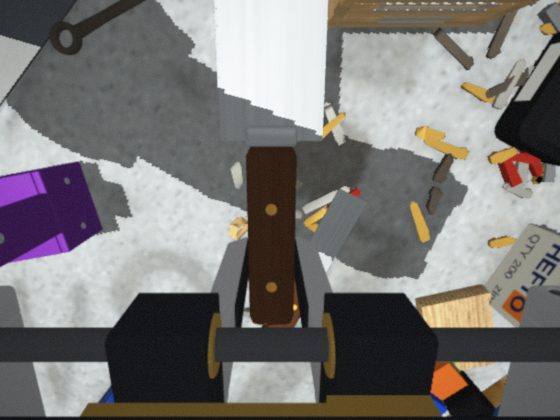

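Run:
```python
from h import *
im=cv2.imread('pics/w3.png')[0:45,325:560]; cv2.imwrite('pics/w3c.png',cv2.resize(im,None,fx=3.3,fy=6,interpolation=cv2.INTER_CUBIC))
P=np.load('w3.npy')
for v in range(0,30,3): print(v,[tuple(P[v,u].round(3)) for u in (360,400,430,470,510)])
```

```text
0 [(np.float64(0.567), np.float64(-0.049), np.float64(0.071)), (np.float64(0.592), np.float64(-0.042), np.float64(0.071)), (np.float64(0.611), np.float64(-0.037), np.float64(0.069)), (np.float64(0.636), np.float64(-0.03), np.float64(0.07)), (np.float64(0.662), np.float64(-0.023), np.float64(0.069))]
3 [(np.float64(0.569), np.float64(-0.048), np.float64(0.064)), (np.float64(0.594), np.float64(-0.042), np.float64(0.067)), (np.float64(0.613), np.float64(-0.037), np.float64(0.067)), (np.float64(0.639), np.float64(-0.03), np.float64(0.066)), (np.float64(0.666), np.float64(-0.022), np.float64(0.063))]
6 [(np.float64(0.571), np.float64(-0.047), np.float64(0.057)), (np.float64(0.598), np.float64(-0.039), np.float64(0.053)), (np.float64(0.618), np.float64(-0.034), np.float64(0.054)), (np.float64(0.644), np.float64(-0.027), np.float64(0.055)), (np.float64(0.669), np.float64(-0.022), np.float64(0.059))]
9 [(np.float64(0.572), np.float64(-0.047), np.float64(0.051)), (np.float64(0.599), np.float64(-0.041), np.float64(0.054)), (np.float64(0.619), np.float64(-0.036), np.float64(0.054)), (np.float64
[... 1220 characters left out ...]
float64(-0.023), np.float64(0.021)), (np.float64(0.704), np.float64(-0.009), np.float64(0.006))]
24 [(np.float64(0.582), np.float64(-0.045), np.float64(0.012)), (np.float64(0.614), np.float64(-0.036), np.float64(0.012)), (np.float64(0.637), np.float64(-0.03), np.float64(0.013)), (np.float64(0.67), np.float64(-0.021), np.float64(0.011)), (np.float64(0.704), np.float64(-0.011), np.float64(0.007))]
27 [(np.float64(0.585), np.float64(-0.043), np.float64(-0.001)), (np.float64(0.619), np.float64(-0.034), np.float64(-0.001)), (np.float64(0.643), np.float64(-0.028), np.float64(0.0)), (np.float64(0.676), np.float64(-0.019), np.float64(-0.001)), (np.float64(0.709), np.float64(-0.01), np.float64(0.0))]
```

View pics/w3c.png

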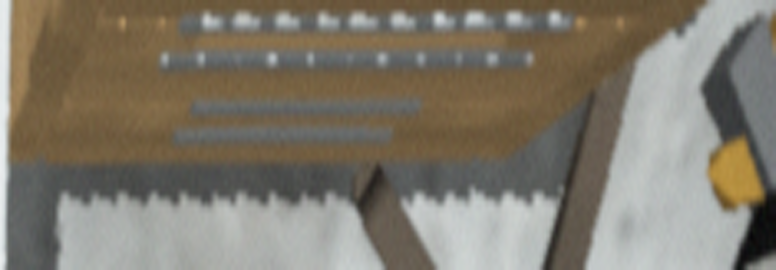

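>>> arm_command([
  [1,-3.9,0],
  [4,-3.1,0],
  [8,-2,0],
  [11.8,-0.9,0],
  [11.8,-0.9,-3],
  [11.8,-0.9,-6],
  [11.8,-0.9,-7.4],
  [11.8,-0.9,-7.4],
  [11.8,-0.9,-7.4],
  [11.8,-0.9,-7.4],
], hand=[0,0,0,0,0,0,0,0,0,0], roll=[0,0,0,0,0,0,0,0,0,0])

```text
time: 6.2
tool_pos: [0.6698, -0.2179, 0.0552]
eef_rot: [1.918, 2.486, 0.001]
force: [-0.5, 0.3, -1.4]
width: 0.276
gripper_force: 30.0
```

Run:
```python
from h import *
o=get_obs(); print(o['tool_pos'],o['eef_rot'],o['force'])
P0=cloud('top')[1]; d=P0.reshape(-1,3)
y=np.radians(104.7); u=np.array([np.cos(y),np.sin(y)]); x=np.array([u[1],-u[0]])
r=d[:,:2]-[.6195,-.035]; a=r@u; l=r@x
for n,m in (('blade',(d[:,2]>.052)&(d[:,2]<.067)&(a<-.005)&(a>-.1)&(abs(l)<.05)),):
    q=d[m]; print(n,m.sum(),'a',np.percentile(a[m],[1,99]),'l',np.percentile(l[m],[2,50,98]),'z',np.median(q[:,2]))
m=(d[:,2]>.078)&(d[:,2]<.09)&(abs(l)<.08)&(a<.12)&(a>-.02); print('block',np.percentile(a[m],[1,99]),np.percentile(l[m],[1,99]))
P=cloud('wrist')[1]; B=P[20:120,230:310].reshape(-1,3); print('wrist blade z',np.nanmedian(B[:,2]))
```

```text
[ 0.66982285 -0.21788096  0.05516441] [1.91787402e+00 2.48565804e+00 1.10926784e-03] [-0.45438297  0.2850133  -1.43435931]
blade 119 a [-0.05516021 -0.03321781] l [-0.01405986  0.01427329  0.02868576] z 0.062092888007905245
block [-0.00059096  0.09855196] [-0.06465087  0.06240656]
wrist blade z 0.06175625728981654
```

>>> arm_command([
  [-0.1,0,-0.15],
  [-0.1,0,-0.15],
  [-0.4,1,-0.15],
  [-0.6,1.9,-0.15],
  [-0.9,2.9,-0.15],
  [-1.1,3.9,-0.15],
  [-1.4,4.8,-0.15],
  [-1.4,4.8,-0.15],
], hand=[0,0,0,0,0,0,0,0], roll=[0,0,0,0,0,0,0,0])

```text
time: 7.1
tool_pos: [0.6548, -0.1675, 0.0521]
eef_rot: [-1.916, -2.489, -0.001]
force: [0.1, 0.7, -1.2]
width: 0.276
gripper_force: 30.0
```

>>> arm_command([
  [-0.3,1,0.05],
  [-0.5,1.9,0.05],
  [-0.8,2.9,0.05],
  [-1,3.9,0.05],
  [-1.3,4.8,0.05],
  [-1.5,5.6,0.05],
  [-1.5,5.6,0.05],
], hand=[0,0,0,0,0,0,0], roll=[0,0,0,0,0,0,0])

```text
time: 7.8
tool_pos: [0.6398, -0.1119, 0.0526]
eef_rot: [-1.917, -2.489, -0.0]
force: [-0.6, 1.0, -0.7]
width: 0.273
gripper_force: 30.0
```

>>> arm_command([
  [-0.05,0.2,0],
  [-0.1,0.4,0],
  [-0.13,0.5,0],
  [-0.13,0.5,0],
], hand=[0,0,0,0], roll=[0,0,0,0])

```text
time: 8.2
tool_pos: [0.6386, -0.1085, 0.0524]
eef_rot: [-1.919, -2.487, 0.0]
force: [-0.2, -0.1, -0.5]
width: 0.272
gripper_force: 30.0
```

>>> arm_command([
  [-0.03,0.1,0],
  [-0.05,0.2,0],
  [-0.05,0.2,0],
  [-0.05,0.2,0],
], hand=[0,0,0,0], roll=[0,0,0,0])

```text
time: 8.6
tool_pos: [0.6382, -0.1069, 0.0525]
eef_rot: [1.919, 2.487, -0.001]
force: [1.9, -3.5, -0.3]
width: 0.275
gripper_force: 30.0
```

>>> arm_command([
  [0,0,-0.15],
  [0,0,-0.15],
  [0,0,-0.15],
  [0,0,-0.15],
  [0,0,-0.15],
  [0,0,-0.15],
  [0,0,-0.15],
  [0,0,-0.15],
], hand=[0,0,0.7,0.7,0.7,0.7,0.7,0.7], roll=[0,0,0,0,0,0,0,0])

```text
time: 9.4
tool_pos: [0.6381, -0.1064, 0.0509]
eef_rot: [-1.919, -2.488, 0.0]
force: [-0.7, -0.2, 0.1]
width: 0.698
gripper_force: 0.0
```

>>> arm_command([
  [0,0,0],
  [0,0,2],
  [0,0,5],
  [0,0,9],
  [0,0,13],
  [0,0,17],
  [0,0,21],
  [0,0,22],
  [0,0,22],
], hand=[0.7,0.7,0.7,0.7,0.7,0.7,0.7,0.7,0.7], roll=[0,0,0,0,0,0,0,0,0])

```text
time: 10.3
tool_pos: [0.6387, -0.1065, 0.2724]
eef_rot: [1.917, 2.486, 0.002]
force: [0.1, -1.0, -0.3]
width: 0.703
gripper_force: 0.0
```

Run:
```python
from h import *
o=get_obs(); print(o['tool_pos'],o['eef_rot'])
y=np.radians(104.7); u=np.array([np.cos(y),np.sin(y)]); x=np.array([u[1],-u[0]])
im,P=cloud('wrist'); cv2.imwrite('pics/w4.png',im[:,:,::-1])
for n,P in (('wrist',P),('top',cloud('top')[1])):
    d=P.reshape(-1,3); d=d[~np.isnan(d[:,2])]; r=d[:,:2]-[.6195,-.035]; a=r@u; l=r@x
    for k,m in (('handle',(d[:,2]>.045)&(d[:,2]<.08)&(a<-.003)&(a>-.14)&(abs(l)<.016)),('block',(d[:,2]>.078)&(d[:,2]<.09)&(abs(l)<.08)&(a<.12)&(a>-.02)),('bar',(d[:,2]>.17)&(d[:,2]<.185)&(abs(l)<.05)&(a>0)&(a<.1))):
        if m.sum()<50: print(n,k,m.sum()); continue
        print(n,k,m.sum(),'a',np.percentile(a[m],[1,99]).round(4),'l',np.percentile(l[m],[1,99]).round(4),'z',np.percentile(d[m,2],[5,50,95]).round(4),cv2.minAreaRect((d[m][:,:2]*1000).astype(np.float32)))
        if k=='handle':
            t=m&(d[:,2]>.06); print('slope dz/da',np.polyfit(a[t],d[t,2],1).round(4))
```

```text
[ 0.63872893 -0.10651189  0.27241686] [1.91735009e+00 2.48558838e+00 1.60092918e-03]
wrist handle 1890 a [-0.1111 -0.0032] l [-0.0133  0.0125] z [0.0573 0.0627 0.0665] ((634.3820190429688, -91.0335922241211), (30.9575138092041, 109.7181625366211), 14.927502632141113)
slope dz/da [0.0649 0.0665]
wrist block 7833 a [0.0015 0.0999] l [-0.0631  0.062 ] z [0.0823 0.0837 0.085 ] ((606.0357055664062, 14.230194091796875), (130.45445251464844, 99.06788635253906), 14.726022720336914)
wrist bar 3955 a [0.04   0.0613] l [-0.0491  0.049 ] z [0.1747 0.1775 0.1789] ((606.648193359375, 14.02233600616455), (99.97169494628906, 21.767032623291016), 14.7174654006958)
top handle 357 a [-0.1138 -0.0051] l [-0.0132  0.0119] z [0.0482 0.0601 0.0658] ((634.2096557617188, -92.26327514648438), (26.596174240112305, 111.22235870361328), 15.548321723937988)
slope dz/da [0.0442 0.0654]
top block 322 a [0.0001 0.033 ] l [-0.0645 -0.0106] z [0.081  0.0838 0.0864] ((578.5425415039062, -26.244739532470703), (55.160099029541016, 38.45088577270508), 15.053976058959961)
top bar 0
```

View pics/w4.png

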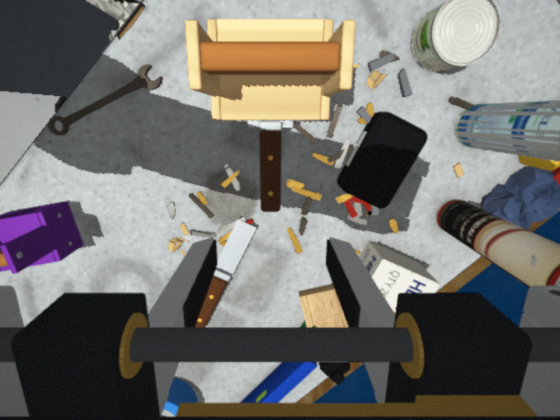

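>>> arm_command([
  [0,1,0],
  [-0.5,2,0],
  [-1,4,0],
  [-1.5,6,0],
  [-2,8,0],
  [-2.5,10,0],
  [-3,11,0],
  [-3.2,12,0],
  [-3.2,12,0],
  [-3.2,12,0],
  [-3.2,12,0],
  [-3.2,12,0],
], hand=[0.8,0.8,0.8,0.8,0.8,0.8,0.8,0.8,0.8,0.8,0.8,0.8], roll=[-8,-16,-24,-32,-40,-48,-56,-64,-72,-80,-88,-90])

```text
time: 11.6
tool_pos: [0.6054, 0.0134, 0.2689]
eef_rot: [-3.117, -0.394, 0.005]
force: [-0.2, 0.2, 0.4]
width: 0.802
gripper_force: 0.0
```

>>> arm_command([
  [0,0,-2],
  [0,0,-5],
  [0,0,-5],
  [0,0,-5],
], hand=[0.8,0.8,0.8,0.8], roll=[0,0,0,0])

```text
time: 12.0
tool_pos: [0.6057, 0.0135, 0.2203]
eef_rot: [-3.115, -0.402, 0.004]
force: [-0.5, 0.0, 0.8]
width: 0.802
gripper_force: 0.0
```

Run:
```python
from h import *
o=get_obs(); print(o['tool_pos'],o['eef_rot'],o['joint_positions'].round(2)); e=o['eef_rot']; print('yaw y',2*np.degrees(np.arctan2(e[1],e[0]))-90)
im,P=cloud('wrist'); cv2.imwrite('pics/w5.png',im[:,:,::-1])
d=P.reshape(-1,3); m=(d[:,2]>.172)&(d[:,2]<.185)&(np.hypot(d[:,0]-.6066,d[:,1]-.014)<.1); print(m.sum(),cv2.minAreaRect((d[m][:,:2]*1000).astype(np.float32)),d[m].mean(0))
```

```text
[0.60567817 0.01347749 0.22027727] [-3.11532031 -0.40233813  0.00351052] [ 0.12  0.38 -0.25  1.64  0.1   1.14 -1.47]
yaw y -435.2821688729128
6190 ((606.41064453125, 13.508140563964844), (129.25241088867188, 49.535484313964844), 14.776016235351562) [0.61085775 0.01481229 0.17788615]
```

View pics/w5.png

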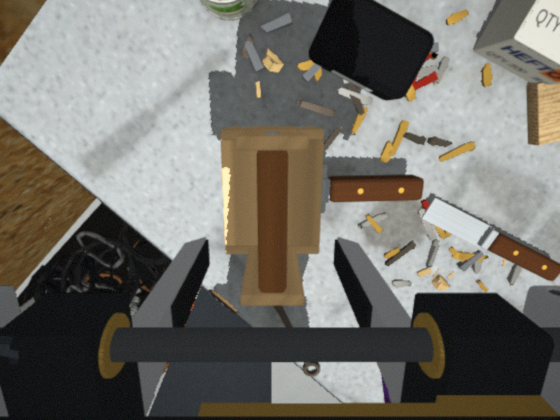

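>>> arm_command([
  [0.1,0,-2.5],
  [0.1,0,-5],
  [0.1,0,-6.5],
  [0.1,0,-7.4],
  [0.1,0,-7.4],
  [0.1,0,-7.4],
  [0.1,0,-7.4],
  [0.1,0,-7.4],
  [0.1,0,-7.4],
  [0.1,0,-7.4],
  [0.1,0,-7.4],
  [0.1,0,-7.4],
], hand=[0.8,0.8,0.8,0.8,0.8,0,0,0,0,0,0,0], roll=[0,0,0,0,0,0,0,0,0,0,0,0])

```text
time: 13.25
tool_pos: [0.6071, 0.0135, 0.147]
eef_rot: [-3.116, -0.402, 0.0]
force: [-0.4, 0.3, -0.1]
width: 0.242
gripper_force: 0.0
```

>>> arm_command([
  [0,0,0],
  [0,0,0],
  [0,0,0],
  [0,0,0],
], hand=[0,0,0,0], roll=[0,0,0,0])

```text
time: 13.65
tool_pos: [0.6072, 0.0134, 0.147]
eef_rot: [3.116, 0.402, -0.0]
force: [0.2, -1.1, 0.5]
width: 0.235
gripper_force: 30.0
```

Gripped at 22 mm. Now I lift it slowly, to about 14 cm.

>>> arm_command([
  [0,0,0.3],
  [0,0,0.8],
  [0,0,1.5],
  [0,0,2.4],
  [0,0,3.4],
  [0,0,4.4],
  [0,0,5.4],
  [0,0,6.4],
  [0,0,7.2],
  [0,0,7.7],
  [0,0,8],
  [0,0,8],
], hand=[0,0,0,0,0,0,0,0,0,0,0,0], roll=[0,0,0,0,0,0,0,0,0,0,0,0])

```text
time: 14.85
tool_pos: [0.6072, 0.0135, 0.2271]
eef_rot: [-3.116, -0.402, -0.0]
force: [-0.2, -0.3, -7.8]
width: 0.229
gripper_force: 30.0
```

>>> arm_command([
  [0,0,0.3],
  [0,0,0.9],
  [0,0,1.7],
  [0,0,2.6],
  [0,0,3.5],
  [0,0,4.4],
  [0,0,5.2],
  [0,0,5.7],
  [0,0,6],
  [0,0,6],
  [0,0,6],
  [0,0,6],
], hand=[0,0,0,0,0,0,0,0,0,0,0,0], roll=[0,0,0,0,0,0,0,0,0,0,0,0])

```text
time: 16.05
tool_pos: [0.607, 0.0135, 0.2865]
eef_rot: [-3.116, -0.402, 0.001]
force: [0.8, 0.1, -6.8]
width: 0.229
gripper_force: 30.0
```

Run:
```python
from h import *
o=get_obs(); print(o['time'],o['tool_pos'],o['eef_rot'],o['force'],abs(o['qvel']).max(),o['width'],o['gripper_force'])
y=np.radians(104.7); u=np.array([np.cos(y),np.sin(y)]); x=np.array([u[1],-u[0]])
for n in ('wrist','top','scene'):
    im,P=cloud(n)
    if n=='scene': cv2.imwrite('pics/s2.png',im[:,:,::-1])
    d=P.reshape(-1,3); d=d[~np.isnan(d[:,2])]; r=d[:,:2]-[.6195,-.035]; a=r@u; l=r@x; zz=d[:,2]-.14
    for k,m in (('handle',(zz>.045)&(zz<.08)&(a<-.003)&(a>-.14)&(abs(l)<.016)),('block',(zz>.074)&(zz<.094)&(abs(l)<.08)&(a<.12)&(a>-.01))):
        if m.sum()<50: print(n,k,m.sum()); continue
        A=np.c_[a[m],l[m],np.ones(m.sum())]
        print(n,k,m.sum(),'a',np.percentile(a[m],[1,99]).round(4),'z',np.percentile(d[m,2],[5,50,95]).round(4),'slope',np.linalg.lstsq(A,d[m,2],rcond=None)[0].round(3))
```

```text
16.05 [0.60698945 0.01349358 0.28654281] [-3.11559441e+00 -4.02267308e-01  1.01451214e-03] [ 0.76534497  0.08396477 -6.79495655] 0.0017650735409313523 0.22926646025267497 29.997906982898712
wrist handle 3932 a [-0.1112 -0.0041] z [0.192  0.2016 0.2059] slope [ 0.071 -0.22   0.205]
wrist block 8353 a [0.0013 0.1   ] z [0.2221 0.2233 0.2244] slope [0.001 0.001 0.223]
top handle 845 a [-0.1132 -0.0045] z [0.191  0.2019 0.2067] slope [0.069 0.211 0.206]
top block 1668 a [0.0003 0.0989] z [0.22   0.2235 0.2259] slope [ 0.008 -0.     0.223]
scene handle 472 a [-0.1106 -0.0279] z [0.1876 0.199  0.2039] slope [0.083 0.419 0.206]
scene block 2800 a [0.0033 0.1008] z [0.2165 0.223  0.2296] slope [-0.019  0.012  0.224]
```

View pics/s2.png

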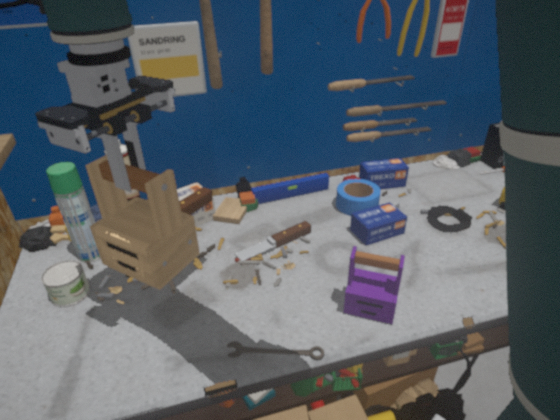

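The picture shows the caddy held level, with its block around pixel (148,245). The scraper is still home: its handle end sits 111 mm in front of the face, and the handle is 114 mm long. The feet are about 14 cm up and everything is still.

```bash
python3 -c "
from rig import *
print(hand_in())"
```

```text
the job is handed in; nothing more can be done
None
```

The wide scraper is fully in the caddy's upper slot, and the caddy is held level and still by its bar about 14 cm above the bench; I handed the job in at about 16 s.

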